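# Clamp the inspection microscope into its stand

### The job

The microscope's barrel lies loose in the open clamp of its stand. Swing the hinged upper half of the clamp over the barrel and down onto it, swing the bolt upright into the slot of its fork, then push the bolt's nut straight down into the fork with a firm 12 N or so, so that the microscope is left held tight. Never push on the stand or clamp with more than 20 N, keep the microscope where it lies, and leave the lens cap on the base plate and the jar on the bench where they are.

Things in the scene. Friction and masses are not known exactly. Their poses are not given: they have to be found in the camera images.
- stand: Fixed stand, bare aluminium and steel: base plate 150 x 140 x 10 mm, knurled column, lower half of a tube clamp (40 mm long) on top. Origin: centre of the plate's underside, on the bench; x along the barrel, z up. The barrel's axis runs along x, 115 mm above the origin. A loose collar and a lens cap lie on the plate's -x corners, a screwdriver off its -x edge, a circuit board off its +x edge.
- cap_pin (a point): Middle of the hinge pin of the clamp's upper half: pin parallel to the stand's x, at y = +30, z = 115 mm in the stand's frame.
- bolt_pivot (a point): Middle of the swing bolt's pivot: parallel to the stand's x, at y = -41, z = 93 mm in the stand's frame. The bracket that carries it reaches to y = -49, z = 111 mm.
- cap (a joint): Angle (rad) of the clamp's hinged upper half: 0 closed, fork level; positive open, up and over to the stand's +y side; 1.57 straight up. Starts at 1.5 to 1.9. Stays where it is left (0.06 N m friction). Closing, its rubber pad meets the barrel between -0.07 and 0.07, as the sprung cradle under the barrel rests up to 2 mm higher or lower, unknown; pushing on sinks the cradle, about 5 N per mm at the fork.
- cap_half (a point): Upper half of the clamp, aluminium, 40 mm long: an arch of outer radius 27.5 mm about the barrel's axis, ending in a fork. This point lies on its hinge pin and turns with it; at joint 0 its axes are the stand's. The fork reaches from y = -54 to -85 mm, z = +2 to +10 mm: two prongs, 12 mm slot (in x) between, open at the -y end. A lip 4 mm high crosses each prong's end, y = -81.5 to -85 mm.
- cap_fork (a point): Point on the upper half at y = -71, z = +10 mm from its pin: middle of the slot, level with the prongs' upper face; z is normal to that face. The nut's foot must come to sit here, inside of the lips, which then keep the bolt from swinging out.
- bolt (a joint): Angle (rad) of the swing bolt: 0 upright, against its stop, in the middle of the slot; positive leans outward to the stand's -y side, at most 1.0. Starts at 0.4 to 0.75. Stays where it is left (0.04 N m friction). The bolt is a steel rod, 8 mm in diameter, with the nut on its end.
- nut (a joint): How far (m) the nut is pushed down the bolt from its highest place, 0 to 0.026; starts at 0 to 0.004. It grips the bolt with a steady 6 N of friction and stays where it is left; it is pushed, not turned. On the closed clamp its foot meets the fork at 0.010 to 0.023, and what the push exceeds 6 N by goes into the fork.
- nut_foot (a point): Centre of the nut's underside, 48 mm from the bolt's pivot at slide 0. The nut is a round steel cap nut, 30 mm high with a closed flat top: lower 20 mm of 18 mm diameter, upper 10 mm of 22 mm diameter.
- nut_top (a point): Centre of the nut's flat top, 30 mm above its foot along the bolt: push here.
- scope: Digital microscope: steel barrel 36 mm in diameter, 100 mm long, with a knurled end cap and a black lens snout, 146 mm in all, loose in the clamp's lower half. Origin on its axis at the barrel's middle, x along the axis.
- lens_cap: Loose black lens cap, a disc 28 mm in diameter, 9 mm thick, on the corner of the base plate at the stand's -x, -y side. Origin: centre of its underside. Leave alone.
- jar: Loose amber jar, 56 mm in diameter, 70 mm high, on the right of the bench. Origin: centre of its underside. Leave alone.
There are look-alikes about, which are no part of the job. There is more than one size of the stand; the one meant has the size given above. There is more than one size of the scope; the job needs the larger.

How it is judged:
On the way, in this order (a step that is already met when the one before it is completed fails the run):
1. the clamp's upper half is swung over the barrel, down onto it (hinge below 0.09 rad) (value of joint cap below 0.09 rad), for 0.2 s.
2. with the upper half down, the bolt stands upright in the slot (below 0.06 rad) (value of joint cap below 0.09 rad and value of joint bolt below 0.06 rad), for 0.2 s.
At the end, for the whole second after the job is handed in: Upper half closed (hinge below 0.09 rad), bolt upright in the slot (below 0.06 rad), nut's foot between the lips and on the fork (under 2 mm above its upper face), the clamp alone pressing on the barrel with over 8 N, the microscope at rest within 12 mm of where it lay (all of step 2 and z of nut_foot in the frame of cap_fork between -0.003 and 0.002 m and contact force between cap and scope above 8 N and distance of scope from where it was at the start of the episode below 0.012 m and linear speed of scope below 0.02 m/s); the robot touches nothing.
It fails at once if the robot pushes on the stand or any part of the clamp with more than 20 N (contact force between any of the fingers, the arm and stand above 20 N).
It fails at once if the lens cap or the jar is moved by more than 15 mm (distance of any of lens_cap, jar from where it was at the start of the episode above 0.015 m).
It fails at once if the microscope is shifted by more than 20 mm (distance of scope from where it was at the start of the episode above 0.02 m).
It also fails if it takes over 58 s, if anything falls off the work surface, if the arm or the gripper's body presses on something with over 40 N, if the wrist force passes 120 N, or if a joint passes its speed limit or range.

### The arm

A 6-joint arm with a two-finger parallel gripper is mounted at the origin on the work surface. World frame = base frame: x ahead of the robot, y to its left, z up, the work surface at z = 0. Lengths are in m, angles in rad, forces in N, time in s.
With the tool pointing down it reaches from about 0.375 to 0.9 m from the base axis. Payload 3.1 kg.
Tool frame: the origin (TCP) lies on the centre line of the jaws, within the pads' length; the fingertips stand 8 mm ahead of it and the grasp point (between the pads) lies 11 mm behind it; z points along the fingers, y is the line along which they close (so a half turn about z gives the same grasp; the last joint's range is limited). The gripper opens to 85 mm and grips with 20 to 120 N. Pads are 22 mm wide; open, the fingers measure 114 mm over their backs; the gripper's body (76 mm by 85 mm) begins 54 mm behind the grasp point. The pads swing forward as they close: fully open they stand 13 mm farther back than shut.
Start: joints at [1.087, 0.527, 1.433, -0, 1.181, -0.178], TCP at [0.188, 0.596, 0.239] pointing down, gripper open.
Joint ranges: [-3.08, 3.08], [-0.75, 2.2], [0.22, 2.44], [-1.43, 4.57], [0, 2.65], [-2.85, 2.85]. Speed limits (rad/s): [2.79, 2.79, 3.14, 3.14, 3.14, 3.14].

### API

Orientations are given as a unit quaternion [x, y, z, w].
In Python, from station import * gives the robot as it stands.
- The arm moves only by the tool play_rows, never from a script. Its argument "rows" is a list of rows, each a list of 3 entries, a list of its own where there are three numbers: the turn, a rotation vector about the tool's x, y, z in degrees, then the shift along the tool's x, y, z in mm, then the closure, from 0 (fully open) to 1 (shut). In form: [[[ax, ay, az], [dx, dy, dz], jaw], ...]. A call has 1 to 12 rows; each row shifts and turns the commanded pose from where the row before left it, along the tool's axes as they then stand; what a row does not reach is not made up. A row lasts 1/12 s, in which the tool goes at most 41.7 mm and 7.16 degrees, less where a joint would pass 70% of its speed; a pose out of reach is approached as far as the arm can. A call with a gripper value outside its range is refused whole. The fingers move at their own pace and stop on an object; "grip_force" is the grip in N (left out, the last holds). Time passes only in rows, so rows that do not move let the fingers close. It gives the time, the measured TCP pose, the force, the opening and the grip force at its end, in the units of the state.
- sense(): the state, without advancing time (a new reading comes with each control period).
- snapshot(name): name is "scene" or "top"; returns (picture, depth): 384x512x3 uint8, red, green, blue; 384x512 float32, m along the optical axis (not along the pixel's ray), 0 where there is no reading.
- get_calibration(name): a dict with "vfov" (degrees; the focal length in pixels is half the picture's height over the tangent of half this angle, whatever the lens; pixels are square), "cx", "cy" (the principal point, pixels), "k1" (the pictures are not rectified: a ray, as slopes to the right and down, at radius r is drawn at 1 + k1 r^2 times it, then the intrinsics apply), "xyz" and "attitude" of the camera in the world. Camera axes: x right, y down, z forward; pixel columns grow to the right and rows downward; lengths in m; the calibration is good to about 2 mm. A picture is of the moment at which its call begins. get_calibration takes no time and is no camera call.
- sign_off(): hands the job in; it is judged then, once.
The state is a dict: "t": time; "q": joint angles; "qd": joint speeds; "tau": joint torques, N m; "tcp_pos": TCP position; "tool_rot": TCP orientation; "force": force on the tool from outside, world axes, zero at the start; "ft_torque": the same for the moment, N m; "finger_gap": opening from 0.0 (shut) to 1.0 (fully open); "gripper_force": force on a finger pad.
Only numpy, scipy, OpenCV 4.12 (cv2) and the standard library are available. Lean on these libraries where they do the work, as an engineer would, in place of code of your own. Each camera call takes 0.05 s, during which the arm holds its last target. There are 200 camera calls.

## Working session

There is one attempt and no reset: what is moved stays moved. The work goes in short steps, Python scripts to look and compute and a tool call to move; the robot and the scene stay as the last step left them, time stands still between calls to the robot, and variables do not carry over. Pictures are saved under pics/ and viewed, at most 10 in all, crops included, and the job is handed in when it is done.

Besides the shell and the picture viewer there is one more tool, called in YAML: its name, and indented under it one key for each argument. play_rows: Moves the arm, as the interface text tells. Its arguments: {"type":"object","properties":{"rows":{"type":"array","items":{"type":"array"}},"grip_force":{"type":"number"}},"required":["rows"]}

```bash
mkdir -p pics; cat > h.py <<'E'
from station import *
import numpy as np, cv2
from scipy.spatial.transform import Rotation as R
def K(name):
    c=get_calibration(name); f=192/np.tan(np.radians(c["vfov"])/2)
    return c,np.array([[f,0,c["cx"]],[0,f,c["cy"]],[0,0,1.]]),np.array([c["k1"],0,0,0,0.])
E
python3 - <<'E'
from h import *
for n in("scene","top"):
    p,d=snapshot(n); print(get_calibration(n)); np.savez(f"pics/{n}0.npz",p=p,d=d)
    cv2.imwrite(f"pics/{n}0.png",cv2.resize(p[:,:,::-1],(800,600),interpolation=cv2.INTER_CUBIC))
print(sense())
E
```

```text
{'vfov': 48.83359933808335, 'cx': 256.8687324210054, 'cy': 187.7322721670636, 'k1': -0.08073266297672882, 'xyz': array([ 0.88337129, -0.5876829 ,  0.89683864]), 'attitude': array([ 0.9159045 ,  0.242539  , -0.07528143, -0.310848  ])}
{'vfov': 56.77562985128539, 'cx': 256.47261215343855, 'cy': 189.56841189996572, 'k1': 0.007446048479749495, 'xyz': array([ 0.46680571, -0.07440128,  0.89287341]), 'attitude': array([ 0.7532324 , -0.6485037 ,  0.0712275 , -0.08372901])}
{'t': 0.1, 'q': array([ 1.08650577e+00,  5.28346076e-01,  1.43377910e+00,  2.94069305e-05,
        1.18139566e+00, -1.78499678e-01]), 'qd': array([ 3.41341665e-05, -1.94018128e-03, -1.80302165e-03, -9.84860957e-04,
       -7.08972722e-05, -7.81829193e-04]), 'tau': array([ 1.46870725e-04, -4.43303597e+01, -1.78585553e+01, -1.73412709e-04,
        3.84516141e-03, -1.75942951e-06]), 'tcp_pos': array([0.18782247, 0.59545385, 0.23844655]), 'tool_rot': array([ 1.52305889e-01,  9.88332933e-01, -9.07208872e-04, -3.26536171e-04]), 'force': array([ 0.31535849, -0.4579426 ,  0.98398206]), 'ft_torque': array([-0.00718662, -0.0492285 , -0.00048295]), 'gripper_force': 0.0, 'finger_gap': 1.0016685600302335}
```

View pics/scene0.png

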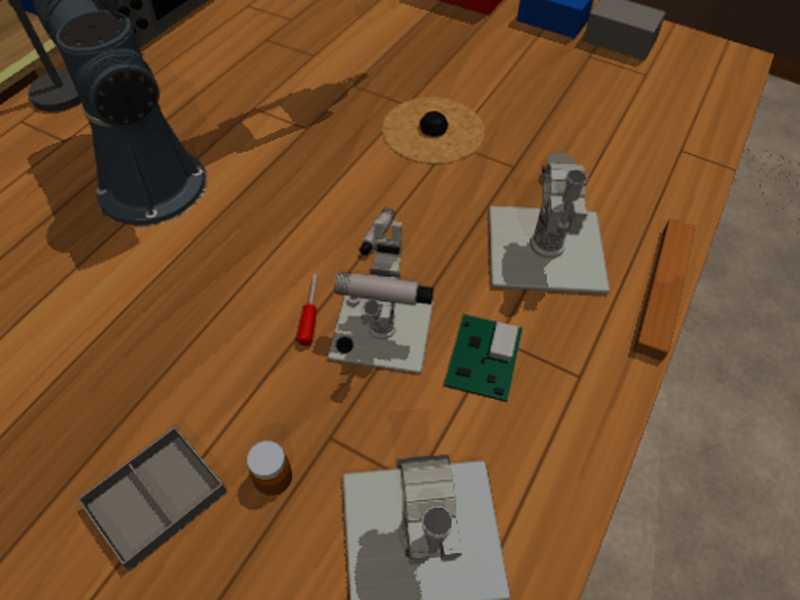

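View pics/top0.png

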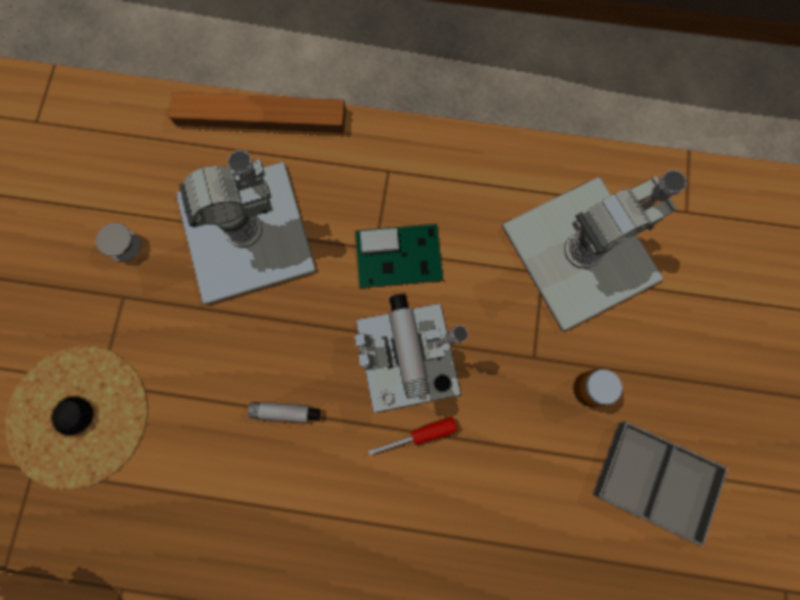

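The scene has three stands, in the top view at about (405,355), (245,232) and (585,250). The one at (405,355) fits: it has the barrel in its clamp, the lens cap at (442,383), the screwdriver off one edge and the circuit board off the other. The microscope lying at (285,412) is the smaller look-alike. Next I measure the plate and confirm with a crop.

```bash
cat >> h.py <<'E'
def cloud(name,d):
    c,k,D=K(name); h,w=d.shape
    uv=np.stack(np.meshgrid(np.arange(w),np.arange(h)),-1).reshape(-1,1,2).astype(float)
    n=cv2.undistortPoints(uv,k,D).reshape(h,w,2)
    P=np.dstack([n*d[...,None],d])
    return P@R.from_quat(c["attitude"]).as_matrix().T+c["xyz"]
def proj(name,X):
    c,k,D=K(name); Rm=R.from_quat(c["attitude"]).as_matrix()
    return cv2.projectPoints((np.atleast_2d(X)-c["xyz"])@Rm,np.zeros(3),np.zeros(3),k,D)[0].reshape(-1,2)
E
python3 - <<'E'
from h import *
out=[]
for n,(u,v,w,h) in dict(top=(215,180,100,95),scene=(190,125,100,120)).items():
    z=np.load(f"pics/{n}0.npz"); P=cloud(n,z["d"]); sub=P[v:v+h,u:u+w].reshape(-1,3)
    ok=z["d"][v:v+h,u:u+w].ravel()>0; sub=sub[ok]
    pl=sub[(sub[:,2]>.006)&(sub[:,2]<.014)].astype(np.float32)
    r=cv2.minAreaRect(pl[:,:2]*1000); print(n,"plate",len(pl),np.median(pl[:,2]),r)
    hi=sub[(sub[:,2]>.122)&(sub[:,2]<.14)]
    print("bar",len(hi),np.median(hi,0),"max z",sub[:,2].max(), sub[sub[:,2].argmax()])
    c=z["p"][v:v+h,u:u+w,::-1]; c=cv2.resize(c,None,fx=560/h,fy=560/h,interpolation=cv2.INTER_CUBIC)
    out.append(c[:,:400] if 0 else cv2.resize(c,(400,int(c.shape[0]*400/c.shape[1]))))
H=max(o.shape[0] for o in out)
cv2.imwrite("pics/crop.png",np.hstack([cv2.copyMakeBorder(o,0,H-o.shape[0],0,0,0) for o in out]))
# sanity: bench and jar
z=np.load("pics/top0.npz");P=cloud("top",z["d"])
print("jar",P[248,387],"pcb",P[163,255],"bench",P[280,150])
np.set_printoptions(precision=3,suppress=True)
for q in [(288,214),(294,214),(290,218),(282,245)]: print(q,P[q[1],q[0]])
E
```

```text
top plate 1610 0.0102534145 ((581.2520751953125, -63.21173095703125), (243.0815887451172, 139.87026977539062), 19.920122146606445)
bar 974 [ 0.56340572 -0.06686871  0.12904731] max z 0.19762362808522693 [ 0.53726278 -0.01443892  0.19762363]
scene plate 1919 0.009192302 ((510.919921875, -42.515228271484375), (229.57456970214844, 356.3045349121094), 45.06074905395508)
bar 762 [ 0.56132331 -0.0686052   0.127938  ] max z 0.197193222625074 [ 0.53620487 -0.02223416  0.19719322]
jar [ 0.5574922  -0.36027182  0.0729661 ] pcb [ 0.73289875 -0.02933396  0.00466185] bench [ 0.4026849   0.17950181 -0.00075032]
(288, 214) [ 0.587 -0.122  0.161]
(294, 214) [ 0.589 -0.134  0.163]
(290, 218) [ 0.581 -0.128  0.151]
(282, 245) [ 0.533 -0.126  0.018]
```

View pics/crop.png

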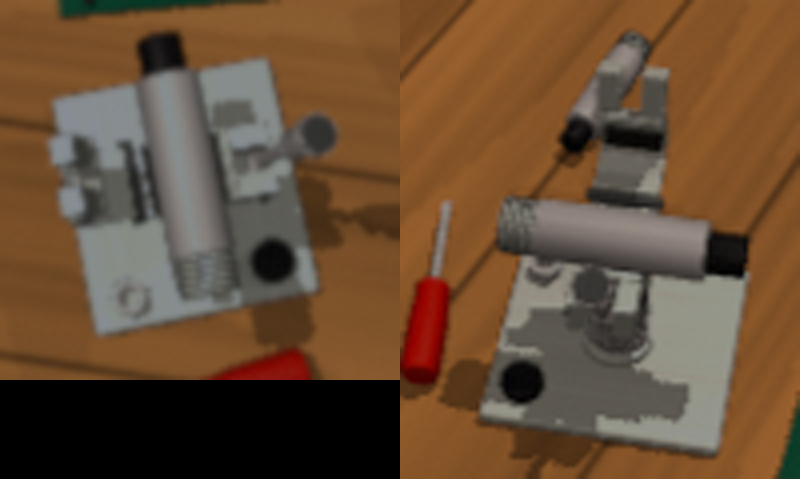

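The crop confirms it: the barrel is in the clamp and the upper half stands open on the left, with its two prongs up. The bolt and nut lean out to the right (nut top at crop (318,133)), and the lens cap is at (272,260). Next is a frame fit and the joint angles.

```bash
python3 - <<'E'
from h import *
from scipy.optimize import least_squares
np.set_printoptions(precision=4,suppress=True)
Q=[]
for n in("top","scene"):
    z=np.load(f"pics/{n}0.npz"); P=cloud(n,z["d"]); 
    hsv=cv2.cvtColor(z["p"],cv2.COLOR_RGB2HSV)
    near=np.hypot(P[...,0]-.57,P[...,1]+.07)<.115
    m=((abs(P[...,2]-.010)<.004)&near&(hsv[...,1]<70)&(z["d"]>0)).astype(np.uint8)
    nl,l,s,_=cv2.connectedComponentsWithStats(m,connectivity=4)
    k=1+s[1:,4].argmax(); pts=P[l==k].astype(np.float32)
    b=P[near&(P[...,2]>.124)&(P[...,2]<.138)]
    for it in range(3):
        c=np.median(b[:,:2],0); w=np.linalg.svd(b[:,:2]-b[:,:2].mean(0),full_matrices=False)[2][0]; w*=np.sign(w[0])
        off=(b[:,:2]-c)@[-w[1],w[0]]; b=b[abs(off)<.02]
    print(n,len(pts),cv2.minAreaRect(pts[:,:2]*1000),"barrel yaw",np.degrees(np.arctan2(w[1],w[0])),"mid",b[:,:2].mean(0),"ztop",np.percentile(b[:,2],98))
    Q.append((n,P,near))
    np.save(f"pics/plate_{n}.npy",pts)
E
```

```text
top 984 ((535.9075317382812, -79.39291381835938), (83.67211151123047, 139.52203369140625), 20.379249572753906) barrel yaw 20.08326624953831 mid [ 0.5659 -0.0685] ztop 0.13372214413796873
scene 1826 ((567.7750854492188, -71.92930603027344), (148.45530700683594, 139.09722900390625), 19.989782333374023) barrel yaw 20.154794764954 mid [ 0.5676 -0.0733] ztop 0.13257328630647078
```

```bash
cat >> h.py <<'E'
O=np.array([.568,-.0725,0]); YAW=np.radians(20.05); RS=R.from_euler("z",YAW).as_matrix()
def toS(X): return (np.asarray(X)-O)@RS
def toW(X): return np.asarray(X)@RS.T+O
E
python3 - <<'E'
from h import *
np.set_printoptions(precision=4,suppress=True)
for n in("top","scene"):
    z=np.load(f"pics/{n}0.npz"); P=cloud(n,z["d"]); S=toS(P)
    pl=toS(np.load(f"pics/plate_{n}.npy")); print(n,"plate lo/hi",pl.min(0),pl.max(0))
    s=S[z["d"]>0]; s=s[(abs(s[:,0])<.06)]
    a=s[(s[:,1]>.03)&(s[:,1]<.09)&(s[:,2]>.118)&(s[:,2]<.22)&(abs(s[:,0])<.03)]
    print("cap pts",len(a),a.min(0),a.max(0)); 
    for lo in np.arange(.12,.2,.01):
        q=a[(a[:,2]>=lo)&(a[:,2]<lo+.01)]
        if len(q): print(" z",lo,len(q),"y",q[:,1].min(),np.median(q[:,1]),q[:,1].max(),"x",q[:,0].min(),q[:,0].max())
    b=s[(s[:,1]<-.045)&(s[:,1]>-.12)&(s[:,2]>.10)&(s[:,2]<.2)&(abs(s[:,0])<.03)]
    print("bolt",len(b),b.min(0),b.max(0),np.median(b,0)); t=b[b[:,2]>.15]
    print(" top",len(t),np.median(t,0),t.min(0),t.max(0))
    uv=proj(n,toW([[0,0,.115]])); print(uv)
c=toS([[.5575,-.3603,.073]]);print("jar S",c)
E
```

```text
top plate lo/hi [-0.074  -0.0654  0.0061] [0.0097 0.0742 0.014 ]
cap pts 410 [-0.0219  0.0307  0.118 ] [0.0232 0.0707 0.1976]
 z 0.12 135 y 0.03200454416176213 0.04274310799593765 0.06097440602768054 x -0.019904693901681432 0.02075106331135357
 z 0.13 5 y 0.06040039215682749 0.0628846470322447 0.06682801397712877 x -0.019311028103955925 -0.017437585058655072
 z 0.14 3 y 0.06856130381397678 0.06988660624652071 0.07001742035786362 x -0.01929302748225041 0.006170481000919095
 z 0.15000000000000002 17 y 0.06371785808963014 0.06719185443944845 0.06958479648602246 x -0.019147602595995402 0.01158122049202015
 z 0.16000000000000003 47 y 0.04923445925317296 0.05612181988298569 0.06499972526098266 x -0.019139326651175608 0.01863986190179092
 z 0.17000000000000004 42 y 0.049681234772280515 0.052835468972816796 0.061422253639759054 x -0.0192334982966306 0.020604893112953097
 z 0.18000000000000005 23 y 0.0547000552842161 0.05627611051310726 0.06322805635209586 x -0.019286338519107115 0.01983990040883319
 z 0.19000000000000006 100 y 0.057190307251744815 0.06376421373862626 0.0706751388911388 x -0.
[... 904 characters left out ...]
294795184794 0.06242053269188548 x -0.018658096979411478 0.01908958940315712
 z 0.17000000000000004 55 y 0.04782898047645736 0.05283370155108614 0.06159912794980419 x -0.019387778012880507 0.019174036577906086
 z 0.18000000000000005 48 y 0.05228804303524058 0.05561939777580706 0.07055884510822295 x -0.01924544525391472 0.01944386952550074
 z 0.19000000000000006 62 y 0.054856877522981684 0.059560350186953784 0.07010274252095737 x -0.020610142566837 0.01947146678047062
bolt 134 [-0.0203 -0.0786  0.1018] [ 0.0195 -0.0451  0.166 ] [ 0.0005 -0.0644  0.1594]
 top 92 [-0.0002 -0.0675  0.1611] [-0.0121 -0.0786  0.1526] [ 0.0104 -0.0559  0.166 ]
[[243.2642 184.8951]]
jar S [[-0.1085 -0.2668  0.073 ]]
```

Frame: origin (0.568, -0.0725), yaw 20.05°, with a plate about 149 x 139 mm, as it should be. The cap is at about 1.84 rad and the bolt at about 0.4 rad with its nut top near (0, -66, 162) mm. I'll push the bolt further out first so the fork clears the nut, starting with the transit and jaws shut.

play_rows:
  rows:
    - [[0,0,0],[0,0,-30],1]
    - [[0,0,0],[-12,-11,-30],1]
    - [[0,0,0],[-24,-23,0],1]
    - [[0,0,0],[-24,-23,0],1]
    - [[0,0,0],[-24,-23,0],1]
    - [[0,0,0],[-24,-23,0],1]
    - [[0,0,0],[-24,-23,0],1]
    - [[0,0,0],[-24,-23,0],1]
    - [[0,0,0],[-24,-23,0],1]
    - [[0,0,0],[-24,-23,0],1]
    - [[0,0,0],[-24,-23,0],1]
    - [[0,0,0],[-24,-23,0],1]
  grip_force: 40

```text
t: 1.1
tcp_pos: [0.356, 0.2887, 0.2991]
tool_rot: [0.152, 0.988, -0.0, -0.0]
force: [-0.4, 0.1, -0.1]
finger_gap: -0.005
gripper_force: 0.0
```

play_rows:
  rows:
    - [[0,0,0],[-24,-23,0],1]
    - [[0,0,0],[-24,-23,0],1]
    - [[0,0,0],[-24,-23,0],1]
    - [[0,0,0],[-24,-23,0],1]
    - [[0,0,0],[-24,-23,0],1]
    - [[0,0,0],[-24,-23,0],1]
    - [[0,0,0],[-24,-23,0],1]
    - [[0,0,0],[-24,-23,0],1]
    - [[0,0,0],[-24,-23,0],1]
    - [[0,0,0],[-24,-23,0],1]
    - [[0,0,0],[-24,-23,0],1]
    - [[0,0,0],[-24,-23,0],1]

```text
t: 2.1
tcp_pos: [0.5476, -0.0611, 0.2989]
tool_rot: [0.152, 0.988, 0.0, -0.001]
force: [-0.5, 0.6, 0.1]
finger_gap: -0.002
gripper_force: 0.0
```

play_rows:
  rows:
    - [[0,0,6.5],[0,0,0],1]
    - [[0,0,6.5],[0,0,0],1]
    - [[0,0,6.5],[0,0,0],1]
    - [[0,0,6.5],[0,0,0],1]
    - [[0,0,6.5],[0,0,0],1]
    - [[0,0,6.5],[0,0,0],1]
    - [[0,0,6.5],[0,0,0],1]
    - [[0,0,6.5],[0,0,0],1]
    - [[0,0,0],[0,0,0],1]

```text
t: 2.85
tcp_pos: [0.5471, -0.0595, 0.2988]
tool_rot: [0.571, 0.821, -0.0, -0.001]
force: [-0.5, 0.6, 0.1]
finger_gap: 0.002
gripper_force: 0.0
```

```bash
cat >> h.py <<'E'
def st():
    s=sense(); M=R.from_quat(s["tool_rot"]).as_matrix(); np.set_printoptions(precision=4,suppress=True)
    print("t",s["t"],"tip S mm",toS(s["tcp_pos"]+.008*M[:,2])*1000,"F(S)",s["force"]@RS,"gap",s["finger_gap"])
    print("tool axes in S\n",RS.T@M,"q",s["q"])
E
python3 -c "
from h import *
st()"
```

```text
t 2.85 tip S mm [-15.2025  19.4226 290.8427] F(S) [-0.2547  0.7114  0.1051] gap 0.0017048393023028619
tool axes in S
 [[-0.0056  1.     -0.0009]
 [ 1.      0.0056  0.0007]
 [ 0.0007 -0.0009 -1.    ]] q [-0.3114  0.3601  1.5469  0.      1.2357 -0.667 ]
```

play_rows:
  rows:
    - [[0,0,0],[-26,8,0],1]
    - [[0,0,0],[-25,7,0],1]
    - [[0,0,0],[0,0,30],1]
    - [[0,0,0],[0,0,30],1]
    - [[0,0,0],[0,0,25],1]
    - [[0,0,0],[0,0,20],1]
    - [[0,0,0],[0,0,20],1]
    - [[0,0,0],[0,0,15],1]
    - [[0,0,0],[0,0,5],1]
    - [[0,0,0],[0,0,0],1]

```text
t: 3.68
tcp_pos: [0.5782, -0.1018, 0.1527]
tool_rot: [0.569, 0.822, -0.0, -0.002]
force: [0.3, -0.8, -0.4]
finger_gap: -0.003
gripper_force: 0.0
```

```bash
python3 -c "
from h import *
st()"
```

```text
t 3.6833 tip S mm [ -0.4431 -30.973  144.656 ] F(S) [-0.017  -0.81   -0.4397] gap -0.003425456680490777
tool axes in S
 [[-0.0093  1.     -0.0029]
 [ 1.      0.0093  0.0025]
 [ 0.0026 -0.0029 -1.    ]] q [-0.3644  0.5892  1.6066 -0.      0.9497 -0.7236]
```

Push the bolt out to about 0.85 rad (finger centre to y ≈ -78 mm).

play_rows:
  rows:
    - [[0,0,0],[-6,0,0],1]
    - [[0,0,0],[-5,0,0],1]
    - [[0,0,0],[-5,0,0],1]
    - [[0,0,0],[-5,0,0],1]
    - [[0,0,0],[-5,0,0],1]
    - [[0,0,0],[-5,0,0],1]
    - [[0,0,0],[-5,0,0],1]
    - [[0,0,0],[-5,0,0],1]
    - [[0,0,0],[-4,0,0],1]
    - [[0,0,0],[-2,0,0],1]
    - [[0,0,0],[0,0,0],1]

```text
t: 4.6
tcp_pos: [0.5961, -0.1469, 0.1543]
tool_rot: [0.57, 0.821, -0.0, 0.0]
force: [0.5, -0.4, -0.2]
finger_gap: -0.001
gripper_force: 0.0
```

```bash
python3 -c "
from h import *
st()"
```

```text
t 4.6 tip S mm [  0.8955 -79.4942 146.3388] F(S) [ 0.3452 -0.576  -0.1847] gap -0.0013183319968243562
tool axes in S
 [[-0.007   1.      0.0003]
 [ 1.      0.007  -0.0006]
 [-0.0006  0.0003 -1.    ]] q [-0.4233  0.6159  1.5387 -0.0002  0.9863 -0.7801]
```

play_rows:
  rows:
    - [[0,0,0],[3,0,0],1]
    - [[0,0,0],[0,0,-35],1]
    - [[0,0,0],[0,0,-35],1]
    - [[0,0,0],[10,0,-30],1]
    - [[0,0,0],[30,0,0],1]
    - [[0,0,0],[30,0,0],1]
    - [[0,0,0],[30,0,0],1]
    - [[0,0,0],[30,0,0],1]
    - [[0,0,0],[30,0,0],1]
    - [[0,0,0],[12,0,0],1]
    - [[0,0,0],[0,0,0],1]

```text
t: 5.52
tcp_pos: [0.5328, 0.0205, 0.2544]
tool_rot: [0.569, 0.823, -0.0, -0.001]
force: [-0.6, -0.8, 0.6]
finger_gap: 0.002
gripper_force: 0.0
```

```bash
python3 - <<'E'
from h import *
st()
o=[]
for n,(u,v,w,h) in dict(top=(215,180,100,100),scene=(190,125,100,100)).items():
    p,d=snapshot(n); S=toS(cloud(n,d)); s=S[(d>0)&(abs(S[...,0])<.03)]
    b=s[(s[:,1]<-.055)&(s[:,1]>-.13)&(s[:,2]>.115)&(s[:,2]<.2)]
    print(n,len(b),b.min(0),b.max(0),np.median(b,0))
    o.append(cv2.resize(p[v:v+h,u:u+w,::-1],(400,400),interpolation=cv2.INTER_CUBIC))
cv2.imwrite("pics/c2.png",np.hstack(o))
E
```

```text
t 5.5167 tip S mm [ -1.1932  99.4805 246.3989] F(S) [-0.7776 -0.5197  0.5846] gap 0.002491816362856696
tool axes in S
 [[-0.0114  0.9999 -0.001 ]
 [ 0.9999  0.0114  0.0011]
 [ 0.0011 -0.001  -1.    ]] q [-0.1714  0.3859  1.644   0.0005  1.1131 -0.533 ]
top 156 [-0.0103 -0.1018  0.116 ] [ 0.0119 -0.0565  0.1509] [ 0.0001 -0.0833  0.1368]
scene 109 [-0.0114 -0.1041  0.1268] [ 0.0104 -0.0712  0.1485] [ 0.0003 -0.0949  0.1375]
```

View pics/c2.png

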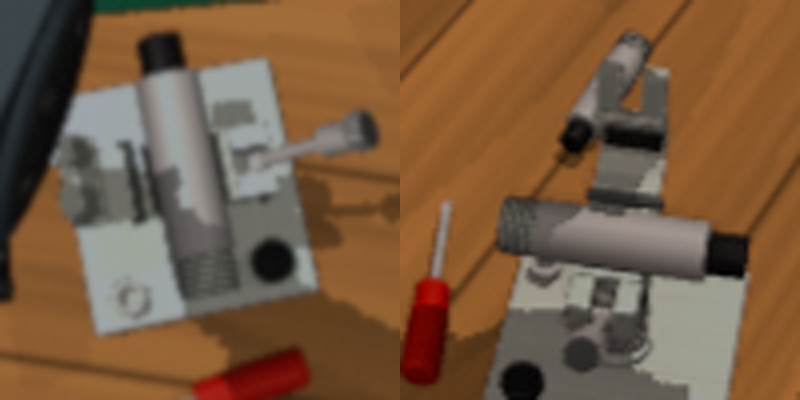

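The bolt is now at about 0.9 rad (nut top at crop (362,130)), and the upper half is unchanged. I descend behind it and push it over.

play_rows:
  rows:
    - [[0,0,0],[0,1,25],1]
    - [[0,0,0],[0,0,25],1]
    - [[0,0,0],[0,0,15],1]
    - [[0,0,0],[0,0,6],1]
    - [[0,0,0],[-8,0,0],1]
    - [[0,0,0],[-6,0,0],1]
    - [[0,0,0],[-6,0,0],1]
    - [[0,0,0],[-6,0,0],1]
    - [[0,0,0],[-6,0,0],1]
    - [[0,0,0],[-6,0,0],1]
    - [[0,0,0],[0,0,0],1]

```text
t: 6.53
tcp_pos: [0.5498, -0.019, 0.1839]
tool_rot: [0.571, 0.821, 0.0, 0.001]
force: [0.1, 0.3, 0.2]
finger_gap: -0.002
gripper_force: 0.0
```

play_rows:
  rows:
    - [[0,0,0],[-5,0,0],1]
    - [[0,0,0],[-5,0,0],1]
    - [[0,0,0],[-5,0,0],1]
    - [[0,0,0],[-5,0,0],1]
    - [[0,0,0],[-5,0,0],1]
    - [[0,0,0],[-5,0,0],1]
    - [[0,0,0],[-5,0,0],1]
    - [[0,0,0],[-5,0,0],1]
    - [[0,0,0],[-3,0,0],1]
    - [[0,0,0],[0,0,0],1]

```text
t: 7.37
tcp_pos: [0.5644, -0.0587, 0.1834]
tool_rot: [0.57, 0.821, -0.0, 0.001]
force: [-0.0, -0.4, 0.6]
finger_gap: 0.0
gripper_force: 0.0
```

```bash
python3 - <<'E'
from h import *
st()
n="scene";p,d=snapshot(n); S=toS(cloud(n,d))
cv2.imwrite("pics/c3.png",cv2.resize(p[100:250,165:315,::-1],(600,600),interpolation=cv2.INTER_CUBIC))
E
```

```text
t 7.3667 tip S mm [  1.3312  14.1563 175.3722] F(S) [-0.1586 -0.4039  0.5662] gap 0.0002053731057538446
tool axes in S
 [[-0.0069  1.      0.0005]
 [ 1.      0.0069 -0.001 ]
 [-0.001   0.0005 -1.    ]] q [-0.3003  0.5219  1.6355 -0.0006  0.9832 -0.6568]
```

View pics/c3.png

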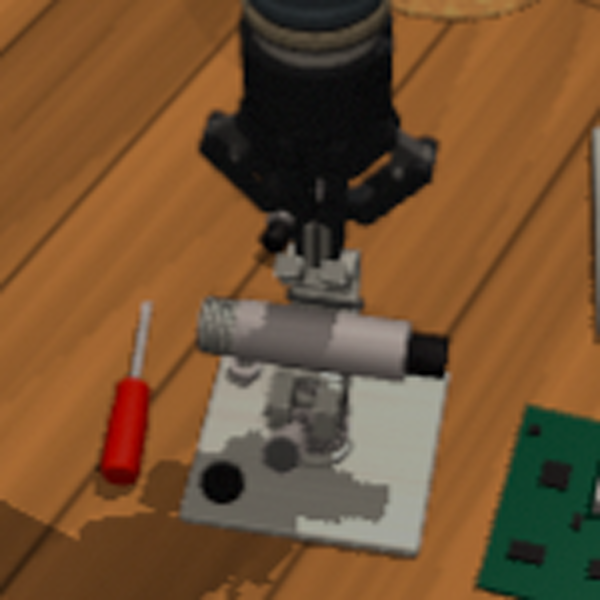

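play_rows:
  rows:
    - [[0,0,0],[-5,0,0],1]
    - [[0,0,0],[-5,0,0],1]
    - [[0,0,0],[-5,0,0],1]
    - [[0,0,0],[-5,0,0],1]
    - [[0,0,0],[-5,0,0],1]
    - [[0,0,0],[-5,0,0],1]
    - [[0,0,0],[-5,0,0],1]
    - [[0,0,0],[-5,0,0],1]
    - [[0,0,0],[-2,0,3],1]
    - [[0,0,0],[0,0,0],1]

```text
t: 8.25
tcp_pos: [0.5795, -0.0985, 0.1804]
tool_rot: [0.57, 0.821, -0.0, 0.001]
force: [0.3, -0.6, 0.5]
finger_gap: 0.0
gripper_force: 0.7
```

play_rows:
  rows:
    - [[0,0,0],[-2,0,4],1]
    - [[0,0,0],[-2,0,4],1]
    - [[0,0,0],[-2,0,4],1]
    - [[0,0,0],[-2,0,4],1]
    - [[0,0,0],[-2,0,4],1]
    - [[0,0,0],[-2,0,4],1]
    - [[0,0,0],[-1,0,4],1]
    - [[0,0,0],[-1,0,3],1]
    - [[0,0,0],[0,0,0],1]

```text
t: 9.0
tcp_pos: [0.5828, -0.1101, 0.1483]
tool_rot: [0.57, 0.822, -0.0, -0.001]
force: [0.6, -0.2, -0.5]
finger_gap: 0.004
gripper_force: 0.0
```

```bash
python3 -c "
from h import *
st()"
```

```text
t 9.0 tip S mm [  1.0194 -40.3794 140.2656] F(S) [ 0.5164 -0.4174 -0.5041] gap 0.004103971335173222
tool axes in S
 [[-0.0074  1.     -0.0015]
 [ 1.      0.0074  0.0014]
 [ 0.0014 -0.0015 -1.    ]] q [-0.3749  0.6015  1.5955  0.      0.9466 -0.7323]
```

play_rows:
  rows:
    - [[0,0,0],[-2,0,2],1]
    - [[0,0,0],[-2,0,2],1]
    - [[0,0,0],[-1,0,2],1]
    - [[0,0,0],[0,0,0],1]

```text
t: 9.33
tcp_pos: [0.5851, -0.1151, 0.143]
tool_rot: [0.57, 0.821, -0.0, -0.0]
force: [0.2, 0.1, -0.1]
finger_gap: -0.002
gripper_force: 0.0
```

```bash
python3 - <<'E'
from h import *
st()
n="scene";p,d=snapshot(n)
cv2.imwrite("pics/c4.png",cv2.resize(p[140:240,190:290,::-1],(600,600),interpolation=cv2.INTER_CUBIC))
E
```

```text
t 9.3333 tip S mm [  1.495  -45.9171 134.9729] F(S) [ 0.1778  0.0081 -0.0848] gap -0.002103023545563868
tool axes in S
 [[-0.0073  1.     -0.0002]
 [ 1.      0.0073  0.0001]
 [ 0.0001 -0.0002 -1.    ]] q [-0.3814  0.612   1.5921 -0.0001  0.9377 -0.7386]
```

View pics/c4.png

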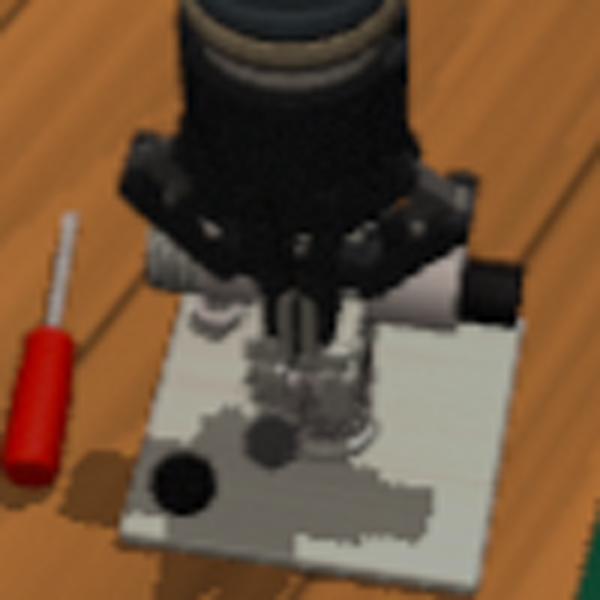

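The fingers (300,330) sit over the fork and the bolt stays out (nut at 270,440). Now lower in small steps and watch the force.

play_rows:
  rows:
    - [[0,0,0],[0,0,1.5],1]
    - [[0,0,0],[0,0,1.5],1]
    - [[0,0,0],[0,0,0],1]

```text
t: 9.63
tcp_pos: [0.5851, -0.1149, 0.1401]
tool_rot: [0.57, 0.822, -0.0, -0.0]
force: [0.5, 0.3, -0.6]
finger_gap: 0.001
gripper_force: 0.1
```

play_rows:
  rows:
    - [[0,0,0],[0,0,1],1]
    - [[0,0,0],[0,0,1],1]
    - [[0,0,0],[0,0,0],1]

```text
t: 9.88
tcp_pos: [0.5851, -0.1148, 0.1381]
tool_rot: [0.57, 0.822, -0.0, -0.0]
force: [0.0, -1.1, -0.3]
finger_gap: -0.002
gripper_force: 0.0
```

play_rows:
  rows:
    - [[0,0,0],[0,0,1],1]
    - [[0,0,0],[0,0,1],1]
    - [[0,0,0],[0,0,0],1]

```text
t: 10.13
tcp_pos: [0.5851, -0.1148, 0.1361]
tool_rot: [0.57, 0.822, -0.0, -0.0]
force: [0.2, -0.6, 0.7]
finger_gap: -0.001
gripper_force: 0.0
```

play_rows:
  rows:
    - [[0,0,0],[0,0,1],1]
    - [[0,0,0],[0,0,1],1]
    - [[0,0,0],[0,0,0],1]

```text
t: 10.38
tcp_pos: [0.5851, -0.1149, 0.1341]
tool_rot: [0.57, 0.822, -0.0, -0.0]
force: [0.6, -1.1, 0.0]
finger_gap: 0.001
gripper_force: 0.1
```

```bash
python3 -c "
from h import *
st()"
```

```text
t 10.3833 tip S mm [  1.5146 -45.6518 126.1153] F(S) [ 0.2303 -1.2132  0.0014] gap 0.0009370431222443565
tool axes in S
 [[-0.0074  1.     -0.0002]
 [ 1.      0.0074  0.0002]
 [ 0.0002 -0.0002 -1.    ]] q [-0.3811  0.6245  1.5984  0.      0.9189 -0.7385]
```

play_rows:
  rows:
    - [[0,0,0],[0,0,1],1]
    - [[0,0,0],[0,0,1],1]
    - [[0,0,0],[0,0,0],1]

```text
t: 10.63
tcp_pos: [0.5853, -0.115, 0.1326]
tool_rot: [0.57, 0.822, -0.0, 0.0]
force: [-0.9, 0.1, 3.5]
finger_gap: 0.001
gripper_force: 1.6
```

play_rows:
  rows:
    - [[0,0,0],[0,0,1],1]
    - [[0,0,0],[0,0,1],1]
    - [[0,0,0],[0,0,0],1]

```text
t: 10.88
tcp_pos: [0.5855, -0.1151, 0.1312]
tool_rot: [0.57, 0.822, 0.0, 0.001]
force: [-1.8, 0.2, 6.2]
finger_gap: -0.001
gripper_force: 3.6
```

Contact: 6 N with the fork down. I back off, go round the outside of the bolt, and check the cap there.

play_rows:
  rows:
    - [[0,0,0],[0,0,-15],1]
    - [[0,0,0],[0,-1,-35],1]
    - [[0,0,0],[0,0,-35],1]
    - [[0,0,0],[-30,0,0],1]
    - [[0,0,0],[-30,0,0],1]
    - [[0,0,0],[-30,0,0],1]
    - [[0,0,0],[0,0,0],1]

```text
t: 11.47
tcp_pos: [0.6181, -0.2053, 0.2156]
tool_rot: [0.572, 0.821, -0.001, 0.003]
force: [-1.0, -0.2, 0.2]
finger_gap: -0.001
gripper_force: 0.0
```

```bash
python3 - <<'E'
from h import *
st()
n="scene";p,d=snapshot(n); S=toS(cloud(n,d))
o=[cv2.resize(p[140:240,190:290,::-1],(400,400),interpolation=cv2.INTER_CUBIC)]
p2,d2=snapshot("top"); o.append(cv2.resize(p2[180:280,215:315,::-1],(400,400),interpolation=cv2.INTER_CUBIC))
cv2.imwrite("pics/c5.png",np.hstack(o))
for nm,dd in(("scene",d),("top",d2)):
    S=toS(cloud(nm,dd)); s=S[(dd>0)&(abs(abs(S[...,0])-.013)<.006)]
    f=s[(s[:,1]<-.028)&(s[:,1]>-.052)&(s[:,2]>.115)&(s[:,2]<.14)]; print(nm,len(f),np.median(f,0))
    c=S[(dd>0)&(abs(S[...,0])<.018)&(abs(S[...,1])<.006)]; print(" arch top z",np.median(c[:,2]))
E
```

```text
t 11.4667 tip S mm [   1.5545 -141.9363  207.5725] F(S) [-0.9983  0.1378  0.1713] gap -0.0012497159995416194
tool axes in S
 [[-0.004   1.      0.0027]
 [ 1.      0.004  -0.0059]
 [-0.0059  0.0026 -1.    ]] q [-0.491   0.5865  1.3908 -0.0021  1.1581 -0.8442]
scene 0 [nan nan nan]
 arch top z 0.027622401123798546
top 24 [ 0.0154 -0.0326  0.1229]
 arch top z 0.14137961587889142
  return _methods._mean(a, axis=axis, dtype=dtype,
  ret = um.true_divide(
```

View pics/c5.png

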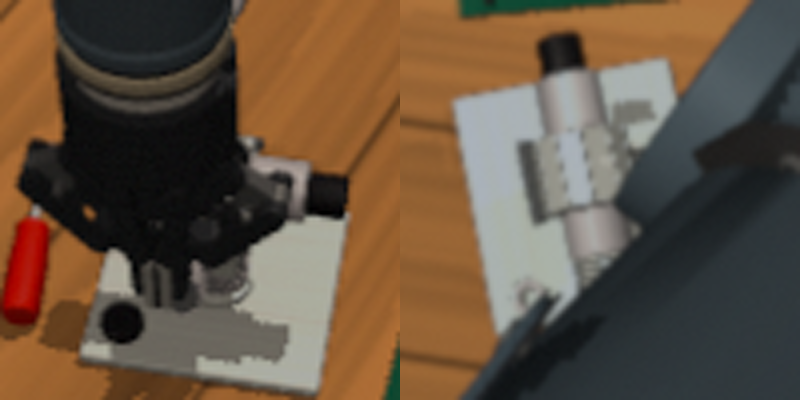

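The clamp is closed (arch over the barrel at (585,170), fork face at z ≈ 123 mm). Next I bring the bolt up.

play_rows:
  rows:
    - [[0,0,0],[0,0,30],1]
    - [[0,0,0],[0,-2,25],1]
    - [[0,0,0],[0,0,16],1]
    - [[0,0,0],[10,0,0],1]
    - [[0,0,0],[10,0,0],1]
    - [[0,0,0],[6,0,0],1]
    - [[0,0,0],[6,0,0],1]
    - [[0,0,0],[6,0,0],1]
    - [[0,0,0],[6,0,0],1]
    - [[0,0,0],[6,0,0],1]
    - [[0,0,0],[6,0,0],1]
    - [[0,0,0],[0,0,0],1]

```text
t: 12.57
tcp_pos: [0.5966, -0.1509, 0.1483]
tool_rot: [0.569, 0.822, -0.002, 0.006]
force: [-1.1, -8.5, 5.6]
finger_gap: 0.002
gripper_force: 4.1
```

```bash
python3 -c "
from h import *
st()"
```

```text
t 12.5667 tip S mm [ -0.0151 -83.5008 140.28  ] F(S) [-3.9572 -7.6115  5.5672] gap 0.0024568472845882044
tool axes in S
 [[-0.0105  0.9999  0.0039]
 [ 0.9999  0.0105 -0.0117]
 [-0.0117  0.0038 -0.9999]] q [-0.4264  0.6227  1.5463 -0.0069  0.9616 -0.7829]
```

The reaction lies along the bolt's axis, so the finger is on the nut's top instead of under it. I back off and look.

play_rows:
  rows:
    - [[0,0,0],[-15,0,0],1]
    - [[0,0,0],[-15,0,-15],1]
    - [[0,0,0],[0,0,-40],1]
    - [[0,0,0],[0,40,-40],1]
    - [[0,0,0],[0,40,0],1]
    - [[0,0,0],[0,40,0],1]
    - [[0,0,0],[0,0,0],1]

```text
t: 13.15
tcp_pos: [0.7141, -0.1347, 0.2307]
tool_rot: [0.569, 0.823, 0.003, 0.004]
force: [0.3, -0.4, 0.6]
finger_gap: 0.002
gripper_force: 0.0
```

```bash
python3 - <<'E'
from h import *
st()
o=[]
for n,(u,v) in dict(scene=(190,140),top=(230,170)).items():
    p,d=snapshot(n); S=toS(cloud(n,d)); s=S[(d>0)&(abs(S[...,0])<.014)]
    b=s[(s[:,1]<-.057)&(s[:,1]>-.13)&(s[:,2]>.09)&(s[:,2]<.2)]
    print(n,len(b),b.min(0),b.max(0),np.median(b,0))
    print(b[b[:,1].argsort()][::max(1,len(b)//25)])
    o.append(cv2.resize(p[v:v+100,u:u+100,::-1],(400,400),interpolation=cv2.INTER_CUBIC))
cv2.imwrite("pics/c6.png",np.hstack(o))
E
```

```text
t 13.15 tip S mm [ 115.9973 -108.5655  222.7341] F(S) [ 0.1463 -0.4909  0.5808] gap 0.0024245743372589778
tool axes in S
 [[-0.011   0.9999  0.0098]
 [ 0.9999  0.0111 -0.0033]
 [-0.0034  0.0098 -0.9999]] q [-0.3413  0.6755  1.1631  0.0039  1.2934 -0.7034]
scene 90 [-0.0119 -0.0829  0.1327] [ 0.0102 -0.0606  0.1494] [-0.0004 -0.0739  0.1402]
[[ 0.004  -0.0829  0.1396]
 [ 0.0016 -0.082   0.1377]
 [ 0.0014 -0.0814  0.1329]
 [-0.0055 -0.0804  0.1335]
 [ 0.0011 -0.0792  0.1374]
 [ 0.0033 -0.079   0.1415]
 [-0.0014 -0.0782  0.1354]
 [-0.0036 -0.0781  0.1385]
 [ 0.0052 -0.0776  0.1362]
 [-0.006  -0.0771  0.1402]
 [-0.0038 -0.0765  0.1437]
 [ 0.0092 -0.0757  0.1345]
 [ 0.0026 -0.0754  0.14  ]
 [-0.0064 -0.0749  0.1409]
 [ 0.0002 -0.0747  0.1384]
 [-0.0022 -0.0735  0.14  ]
 [-0.0111 -0.0733  0.1412]
 [-0.0002 -0.0721  0.1423]
 [-0.0092 -0.0717  0.1433]
 [ 0.0041 -0.0716  0.1426]
 [-0.0026 -0.071   0.144 ]
 [-0.0071 -0.0704  0.1458]
 [ 0.0061 -0.0698  0.1444]
 [ 0.0081 -0.0691  0.1401]
 [ 0.0101 -0.0689  0.1327]
 [ 0.0036 -0.0687  0.1423]
 [ 0.0079 -0.068   0.1423]
 [ 0.0011 -0.0672  0.1434]
 [ 0.0054 -0.0663  0.1432]
 [ 0.0006 -0.0648  0.1437]]Traceback (most recent call last):
  File "<stdin>", line 7, in <module>
    return umr_minimum(a, axis, None, out, keepdims, initial, where)
ValueError: zero-size array to reduction operation minimum which has no identity
```

The nut was pushed down to a slide of about 20 mm (top centre near (0, -74, 140) mm, bolt at about 0.6 rad), so its foot is now below fork level. I'll grip the nut's head gently across x from above and draw it back up along the bolt.

play_rows:
  rows:
    - [[0,0,0],[0,-39,0],0.6]
    - [[0,0,0],[11,-39,0],0.6]
    - [[0,0,0],[11,-38,0],0.6]
    - [[0,0,0],[11,0,0],0.6]
    - [[0,0,0],[0,0,20],0.6]
    - [[0,0,0],[0,0,15],0.6]
    - [[0,0,0],[0,0,0],0.6]
    - [[0,0,0],[0,0,0],0.6]
  grip_force: 20

```text
t: 13.92
tcp_pos: [0.5859, -0.1472, 0.1936]
tool_rot: [0.57, 0.821, -0.0, -0.001]
force: [-0.1, 0.6, -0.1]
finger_gap: 0.401
gripper_force: 0.0
```

```bash
python3 - <<'E'
from h import *
st()
p,d=snapshot("scene"); S=toS(cloud("scene",d))
m=(d>0)&(abs(S[...,0])<.03)&(S[...,1]<-.057)&(S[...,1]>-.1)&(S[...,2]>.12)&(S[...,2]<.15)
print(m.sum(),S[m].min(0),S[m].max(0),np.median(S[m],0))
o=[cv2.resize(p[150:230,200:280,::-1],(560,560),interpolation=cv2.INTER_CUBIC)]
cv2.imwrite("pics/c7.png",np.hstack(o))
E
```

```text
t 13.9167 tip S mm [ -8.7662 -76.2687 185.6077] F(S) [ 0.0843  0.6506 -0.0952] gap 0.4008804939123938
tool axes in S
 [[-0.0067  1.     -0.0015]
 [ 1.      0.0067  0.0016]
 [ 0.0016 -0.0015 -1.    ]] q [-0.4309  0.5542  1.5304  0.0001  1.0592 -0.7876]
91 [-0.0118 -0.0835  0.1301] [ 0.0105 -0.0602  0.1474] [-0.0004 -0.0742  0.1403]
```

View pics/c7.png

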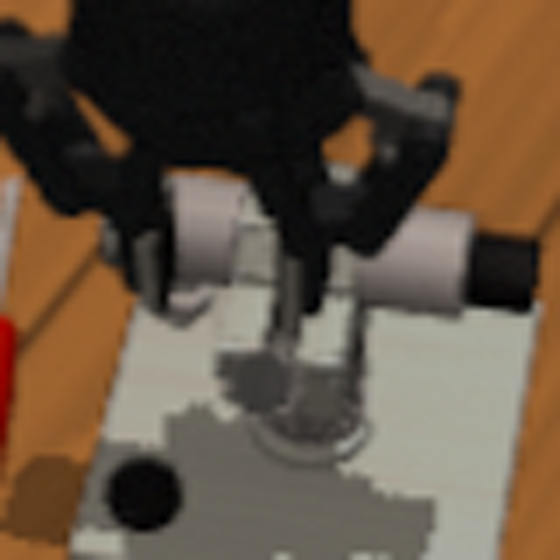

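The fork is down with its slot open (at 300,320), and the nut (260,380) leans just outside it. I centre on it, descend and close gently.

play_rows:
  rows:
    - [[0,0,0],[0,8.5,0],0.6]
    - [[0,0,0],[0,0,20],0.6]
    - [[0,0,0],[0,0,20],0.6]
    - [[0,0,0],[0,0,12],0.6]
    - [[0,0,0],[0,0,6],0.68]
    - [[0,0,0],[0,0,0],0.7]
    - [[0,0,0],[0,0,0],0.71]
    - [[0,0,0],[0,0,0],0.71]

```text
t: 14.63
tcp_pos: [0.5959, -0.1446, 0.1368]
tool_rot: [0.57, 0.822, 0.0, 0.001]
force: [-0.4, -0.2, 0.7]
finger_gap: 0.286
gripper_force: 0.0
```

play_rows:
  rows:
    - [[0,0,0],[0,0,0],0.72]
    - [[0,0,0],[0,0,0],0.725]
    - [[0,0,0],[0,0,0],0.73]
    - [[0,0,0],[0,0,0],0.73]

```text
t: 14.97
tcp_pos: [0.5952, -0.1445, 0.1363]
tool_rot: [0.57, 0.822, 0.0, 0.0]
force: [-1.1, -1.2, 1.0]
finger_gap: 0.272
gripper_force: 0.4
```

```bash
python3 -c "
from h import *
st()"
```

```text
t 14.9667 tip S mm [  0.8324 -76.9335 128.3077] F(S) [-1.4549 -0.7892  0.9705] gap 0.2719220351637413
tool axes in S
 [[-0.0074  1.      0.0005]
 [ 1.      0.0074 -0.0006]
 [-0.0006  0.0005 -1.    ]] q [-0.4203  0.6388  1.5551 -0.0002  0.9469 -0.7776]
```

play_rows:
  rows:
    - [[0,0,0],[0,-0.8,0],0.732]
    - [[0,0,0],[0,0,0],0.735]
    - [[0,0,0],[0,0,0],0.738]
    - [[0,0,0],[0,0,0],0.738]

```text
t: 15.3
tcp_pos: [0.5944, -0.1445, 0.1357]
tool_rot: [0.57, 0.822, 0.0, 0.0]
force: [-0.4, -0.3, -0.1]
finger_gap: 0.261
gripper_force: 0.0
```

play_rows:
  rows:
    - [[0,0,0],[0,0,0],0.741]
    - [[0,0,0],[0,0,0],0.744]
    - [[0,0,0],[0,0,0],0.744]

```text
t: 15.55
tcp_pos: [0.5944, -0.1445, 0.1357]
tool_rot: [0.57, 0.822, 0.0, 0.0]
force: [0.2, 0.4, 0.7]
finger_gap: 0.256
gripper_force: 1.0
```

play_rows:
  rows:
    - [[0,0,0],[0,0,0],0.747]
    - [[0,0,0],[0,0,0],0.747]

```text
t: 15.72
tcp_pos: [0.5944, -0.1445, 0.1358]
tool_rot: [0.57, 0.822, 0.0, 0.0]
force: [0.2, -0.5, -0.7]
finger_gap: 0.254
gripper_force: 3.5
```

play_rows:
  rows:
    - [[0,0,0],[0,0,0],0.75]
    - [[0,0,0],[0,0,0],0.75]

```text
t: 15.88
tcp_pos: [0.5944, -0.1445, 0.1358]
tool_rot: [0.57, 0.822, 0.0, 0.0]
force: [0.6, 0.7, 0.2]
finger_gap: 0.249
gripper_force: 6.5
```

The grip force can be metered. I try a short pull along the bolt at about 8 N.

play_rows:
  rows:
    - [[0,0,0],[0,0,0],0.752]
    - [[0,0,0],[-0.6,0,-0.8],0.752]
    - [[0,0,0],[-0.6,0,-0.8],0.752]
    - [[0,0,0],[-0.6,0,-0.8],0.752]
    - [[0,0,0],[-0.6,0,-0.8],0.752]

```text
t: 16.3
tcp_pos: [0.5946, -0.1458, 0.1382]
tool_rot: [0.57, 0.821, 0.0, -0.001]
force: [2.5, 4.4, -4.6]
finger_gap: 0.248
gripper_force: 8.4
```

```bash
python3 -c "
from h import *
st()"
```

```text
t 16.3 tip S mm [ -0.1009 -77.9472 130.1753] F(S) [ 3.9053  3.2759 -4.5837] gap 0.24839993668791885
tool axes in S
 [[-0.0073  1.     -0.0007]
 [ 1.      0.0073  0.0025]
 [ 0.0025 -0.0007 -1.    ]] q [-0.4233  0.6369  1.5523  0.0015  0.9546 -0.7814]
```

play_rows:
  rows:
    - [[0,0,0],[-0.6,0,-0.8],0.753]
    - [[0,0,0],[-0.6,0,-0.8],0.753]
    - [[0,0,0],[-0.6,0,-0.8],0.753]
    - [[0,0,0],[-0.6,0,-0.8],0.753]
    - [[0,0,0],[-0.6,0,-0.8],0.753]
    - [[0,0,0],[-0.6,0,-0.8],0.753]

```text
t: 16.8
tcp_pos: [0.596, -0.1497, 0.1438]
tool_rot: [0.57, 0.822, 0.0, -0.001]
force: [1.4, 5.4, -4.5]
finger_gap: 0.25
gripper_force: 9.5
```

```bash
python3 - <<'E'
from h import *
st()
p,d=snapshot("scene"); S=toS(cloud("scene",d))
m=(d>0)&(abs(S[...,0])<.009)&(S[...,1]<-.057)&(S[...,1]>-.1)&(S[...,2]>.12)&(S[...,2]<.16)
print(m.sum(),S[m].min(0),S[m].max(0),np.median(S[m],0))
E
```

```text
t 16.8 tip S mm [ -0.158  -82.111  135.7527] F(S) [ 3.181   4.6161 -4.4622] gap 0.24991702535780563
tool axes in S
 [[-0.0074  1.     -0.0005]
 [ 1.      0.0074  0.0012]
 [ 0.0012 -0.0005 -1.    ]] q [-0.428   0.6315  1.5432  0.0006  0.9681 -0.7857]
72 [-0.009  -0.0882  0.1397] [ 0.0066 -0.069   0.1553] [-0.0012 -0.0796  0.1479]
```

It works: the slide is back to about 11 mm. I continue about 8 mm more.

play_rows:
  rows:
    - [[0,0,0],[-0.6,0,-0.85],0.753]
    - [[0,0,0],[-0.6,0,-0.85],0.753]
    - [[0,0,0],[-0.6,0,-0.85],0.753]
    - [[0,0,0],[-0.6,0,-0.85],0.753]
    - [[0,0,0],[-0.6,0,-0.85],0.753]
    - [[0,0,0],[-0.6,0,-0.85],0.753]
    - [[0,0,0],[-0.6,0,-0.85],0.753]
    - [[0,0,0],[-0.6,0,-0.85],0.753]

```text
t: 17.52
tcp_pos: [0.5975, -0.1544, 0.1503]
tool_rot: [0.57, 0.822, 0.0, -0.001]
force: [0.9, 6.4, -9.2]
finger_gap: 0.251
gripper_force: 9.4
```

```bash
python3 - <<'E'
from h import *
st()
p,d=snapshot("scene"); S=toS(cloud("scene",d))
m=(d>0)&(abs(S[...,0])<.009)&(S[...,1]<-.057)&(S[...,1]>-.11)&(S[...,2]>.12)&(S[...,2]<.17)
print(m.sum(),S[m].min(0),S[m].max(0),np.median(S[m],0))
E
```

```text
t 17.5167 tip S mm [ -0.3199 -87.0121 142.3091] F(S) [ 3.0327  5.7568 -9.1761] gap 0.25096494474169645
tool axes in S
 [[-0.0074  1.     -0.0009]
 [ 1.      0.0074  0.0013]
 [ 0.0013 -0.0009 -1.    ]] q [-0.4338  0.6257  1.5314  0.0004  0.986  -0.7913]
70 [-0.0087 -0.0932  0.1457] [ 0.0061 -0.0702  0.1602] [-0.001  -0.084   0.1548]
```

The nut is back at its top stop. I ease the axial load and swing the bolt up along its arc, still holding the nut lightly.

play_rows:
  rows:
    - [[0,0,0],[0.5,0,0.8],0.75]
    - [[0,0,0],[4.5,0,-2.9],0.75]
    - [[0,0,0],[4.7,0,-2.5],0.75]
    - [[0,0,0],[4.9,0,-2.2],0.75]
    - [[0,0,0],[5,0,-1.8],0.75]
    - [[0,0,0],[5.1,0,-1.4],0.75]
    - [[0,0,0],[0,0,0],0.75]

```text
t: 18.15
tcp_pos: [0.5899, -0.1316, 0.1624]
tool_rot: [0.57, 0.822, -0.0, 0.002]
force: [0.1, -1.8, 4.2]
finger_gap: 0.254
gripper_force: 8.3
```

play_rows:
  rows:
    - [[0,0,0],[5,0,-1],0.75]
    - [[0,0,0],[5,0,-0.6],0.75]
    - [[0,0,0],[0,0,0],0.75]

```text
t: 18.4
tcp_pos: [0.5863, -0.1216, 0.1634]
tool_rot: [0.57, 0.822, 0.0, 0.001]
force: [-0.4, -1.5, 5.5]
finger_gap: 0.252
gripper_force: 8.5
```

```bash
python3 - <<'E'
from h import *
st()
p,d=snapshot("scene"); S=toS(cloud("scene",d))
m=(d>0)&(abs(S[...,0])<.009)&(S[...,1]<-.03)&(S[...,1]>-.11)&(S[...,2]>.15)&(S[...,2]<.18)
print(m.sum(),S[m].min(0),S[m].max(0),np.median(S[m],0))
E
```

```text
t 18.4 tip S mm [  0.3142 -52.4398 155.3663] F(S) [-0.9192 -1.2896  5.485 ] gap 0.2523628241182237
tool axes in S
 [[-0.0077  1.      0.0016]
 [ 1.      0.0077 -0.0012]
 [-0.0012  0.0016 -1.    ]] q [-0.3912  0.5857  1.5727  0.0003  0.9812 -0.749 ]
83 [-0.0084 -0.0619  0.15  ] [ 0.0081 -0.0377  0.1717] [-0.0001 -0.0522  0.1685]
```

play_rows:
  rows:
    - [[0,0,0],[3,0,-1],0.75]
    - [[0,0,0],[3,0,-0.5],0.75]
    - [[0,0,0],[3,0,0],0.75]
    - [[0,0,0],[0,0,0],0.75]

```text
t: 18.78
tcp_pos: [0.5827, -0.1127, 0.1638]
tool_rot: [0.57, 0.822, 0.0, -0.0]
force: [0.7, 0.3, 2.7]
finger_gap: 0.25
gripper_force: 8.4
```

play_rows:
  rows:
    - [[0,0,0],[1,0,0],0.75]
    - [[0,0,0],[1,0,0],0.75]
    - [[0,0,0],[0,0,0],0.75]

```text
t: 19.03
tcp_pos: [0.5823, -0.1116, 0.1638]
tool_rot: [0.57, 0.822, 0.0, 0.0]
force: [1.5, 0.3, 3.8]
finger_gap: 0.251
gripper_force: 8.4
```

play_rows:
  rows:
    - [[0,0,0],[1,0,0],0.75]
    - [[0,0,0],[1,0,0],0.75]
    - [[0,0,0],[0,0,0],0.75]

```text
t: 19.28
tcp_pos: [0.582, -0.1108, 0.1638]
tool_rot: [0.57, 0.822, -0.0, 0.001]
force: [3.3, -3.4, 1.3]
finger_gap: 0.252
gripper_force: 8.3
```

```bash
python3 - <<'E'
from h import *
st()
p,d=snapshot("scene"); S=toS(cloud("scene",d))
m=(d>0)&(abs(S[...,0])<.009)&(S[...,1]<-.03)&(S[...,1]>-.11)&(S[...,2]>.163)&(S[...,2]<.18)
print(m.sum(),S[m].min(0),S[m].max(0),np.median(S[m],0))
E
```

```text
t 19.2833 tip S mm [  0.0186 -40.7605 155.7684] F(S) [ 1.9741 -4.3041  1.3311] gap 0.2518917082354622
tool axes in S
 [[-0.0076  1.      0.0008]
 [ 1.      0.0076 -0.002 ]
 [-0.002   0.0008 -1.    ]] q [-0.3761  0.5779  1.5886 -0.0011  0.9731 -0.733 ]
60 [-0.009  -0.05    0.1632] [ 0.0082 -0.0303  0.1724] [-0.0003 -0.0415  0.1694]
```

The bolt is upright against its stop (nut top at y ≈ -41 mm, 4 N against it). I release, lift and shut the jaws above the nut.

play_rows:
  rows:
    - [[0,0,0],[-0.5,0,0],0.74]
    - [[0,0,0],[0,0,0],0.68]
    - [[0,0,0],[0,0,0],0.6]
    - [[0,0,0],[0,0,0],0.6]
    - [[0,0,0],[0,0,-15],0.6]
    - [[0,0,0],[0,0,-20],0.6]
    - [[0,0,0],[0,0,0],1]
    - [[0,0,0],[0,0,0],1]
    - [[0,0,0],[0,0,0],1]
    - [[0,0,0],[0,0,0],1]

```text
t: 20.17
tcp_pos: [0.5805, -0.11, 0.1975]
tool_rot: [0.57, 0.822, -0.0, -0.001]
force: [-0.3, 0.0, -0.1]
finger_gap: 0.003
gripper_force: 0.0
```

```bash
python3 - <<'E'
from h import *
st()
p,d=snapshot("scene"); S=toS(cloud("scene",d))
m=(d>0)&(abs(S[...,0])<.012)&(S[...,1]<-.02)&(S[...,1]>-.08)&(S[...,2]>.163)&(S[...,2]<.178)
print(m.sum(),S[m].min(0),S[m].max(0),np.median(S[m],0))
cv2.imwrite("pics/c8.png",cv2.resize(p[150:230,200:280,::-1],(560,560),interpolation=cv2.INTER_CUBIC))
E
```

```text
t 20.1667 tip S mm [ -1.1028 -39.5309 189.4852] F(S) [-0.3007  0.1259 -0.1403] gap 0.0030398708402487517
tool axes in S
 [[-0.0075  1.     -0.0021]
 [ 1.      0.0075  0.0019]
 [ 0.0019 -0.0021 -1.    ]] q [-0.3763  0.533   1.5607  0.0001  1.0508 -0.7338]
71 [-0.011  -0.0505  0.1631] [ 0.0102 -0.0289  0.1741] [ 0.0006 -0.0414  0.169 ]
```

View pics/c8.png

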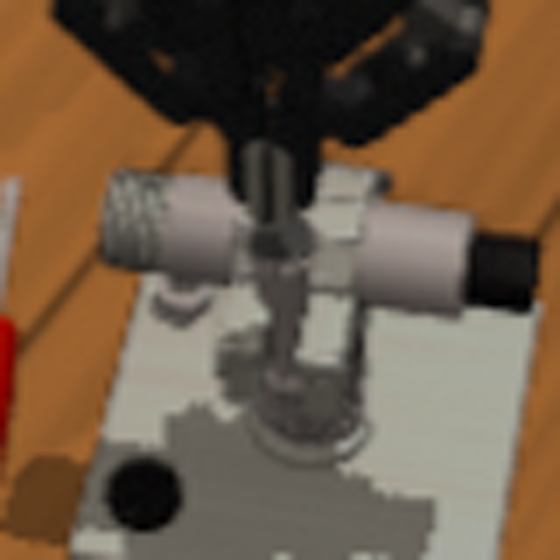

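The bolt stands upright in the slot with the nut (285,250) under the fingers. Push down.

play_rows:
  rows:
    - [[0,0,0],[-1.5,1,6],1]
    - [[0,0,0],[0,0,6],1]
    - [[0,0,0],[0,0,4],1]
    - [[0,0,0],[0,0,2],1]
    - [[0,0,0],[0,0,2],1]
    - [[0,0,0],[0,0,2],1]
    - [[0,0,0],[0,0,2],1]
    - [[0,0,0],[0,0,0],1]

```text
t: 20.88
tcp_pos: [0.5827, -0.1117, 0.175]
tool_rot: [0.57, 0.822, -0.0, -0.0]
force: [-2.7, -0.2, 2.8]
finger_gap: 0.003
gripper_force: 1.3
```

play_rows:
  rows:
    - [[0,0,0],[0,0,1.5],1]
    - [[0,0,0],[0,0,1.5],1]
    - [[0,0,0],[0,0,1.5],1]
    - [[0,0,0],[0,0,1.5],1]
    - [[0,0,0],[0,0,0],1]

```text
t: 21.3
tcp_pos: [0.5828, -0.1117, 0.1691]
tool_rot: [0.57, 0.822, -0.0, 0.0]
force: [-2.2, -0.0, 4.3]
finger_gap: 0.0
gripper_force: 1.9
```

```bash
python3 -c "
from h import *
st()"
```

```text
t 21.3 tip S mm [  0.4327 -41.9391 161.111 ] F(S) [-2.0718  0.7306  4.2847] gap 4.87611004055548e-05
tool axes in S
 [[-0.0077  1.     -0.0005]
 [ 1.      0.0077 -0.0004]
 [-0.0004 -0.0005 -1.    ]] q [-0.3773  0.5725  1.5804 -0.0007  0.9888 -0.7346]
```

play_rows:
  rows:
    - [[0,0,0],[0,0,1.5],1]
    - [[0,0,0],[0,0,1.5],1]
    - [[0,0,0],[0,0,1.5],1]
    - [[0,0,0],[0,0,0],1]

```text
t: 21.63
tcp_pos: [0.5828, -0.1118, 0.1646]
tool_rot: [0.57, 0.822, -0.0, 0.0]
force: [-2.4, -0.1, 4.4]
finger_gap: -0.003
gripper_force: 2.0
```

play_rows:
  rows:
    - [[0,0,0],[0,0,1],1]
    - [[0,0,0],[0,0,1],1]
    - [[0,0,0],[0,0,0],1]

```text
t: 21.88
tcp_pos: [0.5828, -0.1117, 0.1626]
tool_rot: [0.57, 0.822, -0.0, -0.0]
force: [-2.2, -0.1, 5.4]
finger_gap: 0.002
gripper_force: 2.2
```

play_rows:
  rows:
    - [[0,0,0],[0,0,1],1]
    - [[0,0,0],[0,0,0],1]

```text
t: 22.05
tcp_pos: [0.5828, -0.1117, 0.1616]
tool_rot: [0.57, 0.822, -0.0, -0.0]
force: [-2.0, -0.8, 4.3]
finger_gap: 0.0
gripper_force: 2.3
```

play_rows:
  rows:
    - [[0,0,0],[0,0,1],1]
    - [[0,0,0],[0,0,0],1]

```text
t: 22.22
tcp_pos: [0.5828, -0.1117, 0.1606]
tool_rot: [0.57, 0.822, -0.0, -0.0]
force: [-2.3, -0.8, 6.0]
finger_gap: -0.001
gripper_force: 2.3
```

play_rows:
  rows:
    - [[0,0,0],[0,0,1],1]
    - [[0,0,0],[0,0,0],1]

```text
t: 22.38
tcp_pos: [0.5828, -0.1117, 0.1598]
tool_rot: [0.57, 0.822, -0.0, 0.0]
force: [-3.1, -1.0, 6.2]
finger_gap: 0.001
gripper_force: 3.0
```

play_rows:
  rows:
    - [[0,0,0],[0,0,0.7],1]
    - [[0,0,0],[0,0,0],1]

```text
t: 22.55
tcp_pos: [0.5828, -0.1118, 0.1595]
tool_rot: [0.57, 0.822, -0.0, 0.0]
force: [-2.8, -0.5, 7.3]
finger_gap: -0.002
gripper_force: 4.0
```

play_rows:
  rows:
    - [[0,0,0],[0,0,0.7],1]
    - [[0,0,0],[0,0,0],1]

```text
t: 22.72
tcp_pos: [0.5829, -0.1119, 0.1592]
tool_rot: [0.57, 0.822, -0.0, 0.0]
force: [-3.6, -1.0, 9.3]
finger_gap: 0.003
gripper_force: 4.9
```

play_rows:
  rows:
    - [[0,0,0],[0,0,0.7],1]
    - [[0,0,0],[0,0,0],1]

```text
t: 22.88
tcp_pos: [0.583, -0.1119, 0.1589]
tool_rot: [0.57, 0.822, -0.0, 0.001]
force: [-3.7, -0.6, 11.5]
finger_gap: 0.001
gripper_force: 5.8
```

play_rows:
  rows:
    - [[0,0,0],[0,0,0.7],1]
    - [[0,0,0],[0,0,0],1]

```text
t: 23.05
tcp_pos: [0.583, -0.112, 0.1585]
tool_rot: [0.57, 0.822, -0.0, 0.001]
force: [-4.5, 0.0, 13.7]
finger_gap: -0.001
gripper_force: 6.7
```

13.7 N reached. I retract and check.

play_rows:
  rows:
    - [[0,0,0],[0,0,-2],1]
    - [[0,0,0],[0,0,-10],1]
    - [[0,0,0],[0,0,-30],1]
    - [[0,0,0],[0,-20,-30],1]
    - [[0,0,0],[0,-35,0],1]
    - [[0,0,0],[0,-35,0],1]
    - [[0,0,0],[0,-35,0],1]
    - [[0,0,0],[0,-35,0],1]
    - [[0,0,0],[0,0,0],1]
    - [[0,0,0],[0,0,0],1]

```text
t: 23.88
tcp_pos: [0.4322, -0.1679, 0.2288]
tool_rot: [0.571, 0.821, 0.0, 0.0]
force: [0.6, 0.5, 0.0]
finger_gap: -0.001
gripper_force: 0.0
```

```bash
python3 - <<'E'
from h import *
st()
for n in("scene","top"):
    p,d=snapshot(n); S=toS(cloud(n,d)); ok=d>0
    m=ok&(abs(S[...,0])<.009)&(S[...,1]<-.025)&(S[...,1]>-.08)&(S[...,2]>.146)&(S[...,2]<.17)
    f=ok&(abs(abs(S[...,0])-.015)<.004)&(S[...,1]<-.03)&(S[...,1]>-.05)&(S[...,2]>.11)&(S[...,2]<.14)
    print(n,"nut top",m.sum(),np.median(S[m],0),"fork",f.sum(),np.median(S[f],0))
    if n=="scene": cv2.imwrite("pics/c9.png",cv2.resize(p[150:230,200:280,::-1],(560,560),interpolation=cv2.INTER_CUBIC))
E
```

```text
t 23.8833 tip S mm [-160.2184  -43.0432  220.7587] F(S) [0.7276 0.3092 0.0362] gap -0.001223716795704329
tool axes in S
 [[-0.0046  1.      0.0006]
 [ 1.      0.0046 -0.0001]
 [-0.0001  0.0006 -1.    ]] q [-0.6125  0.3273  1.8366  0.0006  0.9773 -0.9673]
scene nut top 63 [-0.0004 -0.0393  0.1501] fork 43 [-0.0113 -0.0397  0.1205]
top nut top 79 [-0.     -0.037   0.1508] fork 54 [-0.0127 -0.0403  0.1214]
```

View pics/c9.png

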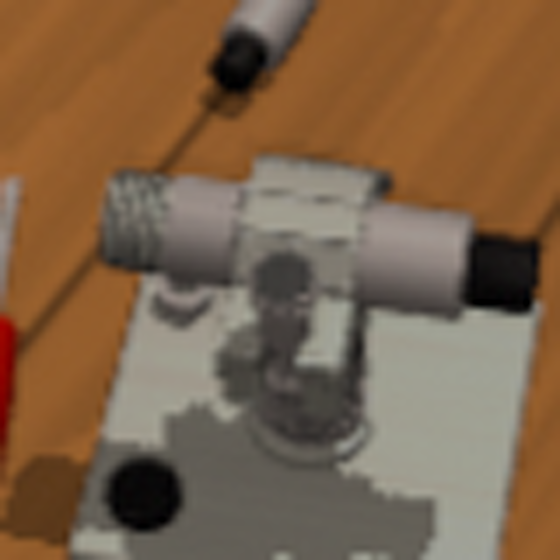

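The nut top is at 150.5 mm and the fork face at about 121 mm, which is the nut's 30 mm, so its foot is seated. The picture shows the bolt upright in the slot at (285,300), with the barrel and lens cap where they were. Handing in.

```bash
python3 -c "
from station import *
print(sign_off())"
```

```text
the job is handed in; nothing more can be done
None
```

I handed the job in at about 24 s: the clamp is closed on the barrel, the bolt stands upright in its slot, and the nut is seated on the fork with a 13.7 N push. On the first try at swinging the bolt up I drove the nut about 20 mm down, so I drew it back up with a light grip of about 9 N. The sign-off call returned no verdict, and I could not measure the clamp's force on the barrel.

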